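# Hook the trapped lock key out of the paper dispenser's channel

### The job

The flat brass lock key of the wrapping-paper dispenser has slid back into its narrow channel, where a sprung brake pad pinches it. Take the hooked pick from its rest, let the hook down gently into the key's eye, drag the key out along the channel onto the open ledge and pull it snug against the front stop, wherever that has been set, with a light pull of some 5 to 8 newtons for a moment, then put the pick back on its rest and let go. Move the key only with the pick, never pull or press hard, and leave the spool, the can and the pot where they are.

Things in the scene. Friction and masses are not known exactly. Their poses are not given: they have to be found in the camera images.
- dispenser: Fixed aluminium dispenser. Origin on the bench under the middle of its channel plate; x runs along the channel to its closed far end (mouth and ledge lie to -x), z up. Plate 240 x 60 mm; its top, the floor the key slides on, is 12 mm above the bench. In front of the mouth an open ledge runs from x = -30 to -135 mm between low side rails 30 mm apart, tops 20 mm above the bench.
- channel_mouth (a point): Middle of the channel's mouth, on its floor, 30 mm from the dispenser's origin towards -x; axes as the dispenser's. The channel is open at the top, 24 mm wide and runs 125 mm from here towards +x to its closed end, between two cheeks 10 mm thick, tops 28 mm above the floor (40 mm above the bench).
- brake_pad (a point): Middle of the face of a black brake pad, 40 mm long (x), in the +y cheek of the channel. A spring presses it sideways on the key with about 3 N, so dragging the key takes a few newtons (about 1 to 8) until the key's rear end has left the pad, then less than 2 N.
- roll_mid (a point): Middle of the fixed paper roll, 64 mm thick, 200 mm long, parallel to the channel and 105 mm beside it; its top is 84 mm above the bench. Its stands reach 65 mm high, its foot and stands lie 40 to 150 mm beside the channel.
- front_stop: Front end of the ledge with the key's stop. Origin on the ledge's surface at the front edge, axes as the dispenser's; it does not show where the stop stands. The stop is a steel block 10 x 28 x 10 mm high (with a small screw on top), clamped anywhere along the ledge: its rear face, which the key is to meet, is 15 to 40 mm from the origin towards +x. Rigid; to be found by feel.
- key: Loose flat brass key 60 x 22 x 8 mm, about 60 g, lying flat in the channel. Origin at the centre of its underside; x along its length from the eye end (-30 mm, nearer the mouth) to its plain rear end (+30 mm), z up.
- key_eye (a point): Centre of the key's eye, a rectangular through hole 14 mm (along the key's x) x 12 mm (across), half-way up the 8 mm thickness (the channel floor is 4 mm below). The bar in front of the eye is 6 mm long: the key's front face is 13 mm from this point towards the key's -x.
- pick: Loose hooked pick, about 120 g. Wooden handle 110 x 18 x 18 mm, origin at its centre, x along it towards the hook, z up. A steel rod 6 mm thick leaves the handle's front at mid height, runs level to x = 75 mm and is bent straight down to z = -68 mm. It balances about 10 mm ahead of the origin. Grip the handle across (along y) at its middle, hard (80 N or more): loads at the tip try to tilt it.
- pick_tip (a point): Lowest point of the hook's round tip (rod 6 mm thick).
- rest: Fixed plywood rest, origin on the bench under its centre. The pick lies along its x axis, hook towards +x, handle centre over the origin, 78 mm above the bench. Foot 120 x 80 x 10 mm. Two posts 10 mm thick at x = -46 and +46 mm, 44 mm wide, bear the handle 69 mm above the bench in notches 26 mm wide; their ears reach 81 mm. Between the posts is room for the fingers.
- spool: Bystander: loose white ribbon spool, 72 mm diameter, 30 mm high, origin under its centre.
- spray: Bystander: loose standing blue can, 44 mm diameter, 120 mm high, origin under its centre.
- potlet: Bystander: loose small terracotta pot, 80 mm diameter, 70 mm high, origin under its centre.
Things that resemble listed ones, but are neither listed nor needed, are in the scene too. What is meant by the rest is not blue, and is the smaller of those in its own colour. Several things have the shape of the pick; the one meant has the colours described above.

How it is judged:
On the way, in this order (a step that is already met when the one before it is completed fails the run):
1. the pick is lifted off its rest (z of pick in the frame of rest above 0.1 m), for 0.2 s.
2. the key, drawn by the pick onto the ledge, is pulled against the front stop with more than 3.5 N (contact force between key and front_stop above 3.5 N and contact force between pick and key above 1 N), for 0.25 s.
At the end, for the whole second after the job is handed in: The key lies flat (within 7 degrees) and still on the ledge between the rails and behind the stop, its rear end clear of the channel's mouth; the pick lies level, still and released in the notches of its rest, its handle's centre within 25 mm of the rest's centre (x of key in the frame of channel_mouth below -0.03 m and x of key_eye in the frame of front_stop above 0.024 m and y of key in the frame of channel_mouth between -0.012 and 0.012 m and height (world z) of key below 0.018 m and angle between each of key, pick's own z axis and vertical below 0.12 rad and linear speed of each of key, pick below 0.01 m/s and horizontal distance between pick and rest below 0.025 m and z of pick in the frame of rest between 0.072 and 0.083 m); the robot touches nothing.
It fails at once if the key is forced against the front stop (more than 12 N) (contact force between key and front_stop above 12 N).
It fails at once if the pick is forced against the dispenser (more than 16 N) (contact force between pick and dispenser above 16 N).
It fails at once if the pick is forced against the key (more than 15 N) (contact force between pick and key above 15 N).
It fails at once if the robot itself touches the key (contact force between any of the fingers, the arm and key above 0.3 N).
It fails at once if a bystander is disturbed (moved more than 25 mm) (distance of any of spool, spray, potlet from where it was at the start of the episode above 0.025 m).
It also fails if it takes over 72 s, if anything falls off the work surface, if the arm or the gripper's body presses on something with over 40 N, if the wrist force passes 120 N, or if a joint passes its speed limit or range.

### The arm

A 6-joint arm with a two-finger parallel gripper is mounted at the origin on the work surface. World frame = base frame: x ahead of the robot, y to its left, z up, the work surface at z = 0. Lengths are in m, angles in rad, forces in N, time in s.
With the tool pointing down it reaches from about 0.275 to 0.75 m from the base axis. Payload 10.2 kg.
Tool frame: the origin (TCP) lies at the very end of the fingers, on their centre line; the grasp point (between the pads) lies arm.grip_point_offset behind it (arm.grip_point_offset is the distance from the TCP to the grasp point, in m); z points along the fingers, y is the line along which they close (so a half turn about z gives the same grasp; the last joint's range is limited). The gripper opens to 85 mm and grips with 20 to 120 N. Pads are 22 mm wide; open, the fingers measure 114 mm over their backs; the gripper's body (76 mm by 85 mm) begins 54 mm behind the grasp point. The pads swing forward as they close: fully open they stand 13 mm farther back than shut.
Start: joints at [-1.456, 0.313, 1.498, -0, 1.331, -0.223], TCP at [0.174, -0.495, 0.231] pointing down, gripper open.
Joint ranges: [-2.94, 2.94], [-0.97, 2.17], [0.19, 2.56], [-1.23, 4.37], [0.02, 3.11], [-2.88, 2.88]. Speed limits (rad/s): [2.39, 2.39, 3.01, 3.14, 3.14, 3.14].

### API

Orientations are given as a unit quaternion [x, y, z, w].
In Python, from station import arm, optics gives the robot as it stands.
- The arm moves only by the tool move_arm, never from a script. Its argument "moves" is a list that holds one entry, the list of rows, each a list of 7 numbers: the turn, a rotation vector about the tool's x, y, z in degrees, then the shift along the tool's x, y, z in mm, then the closure in counts, from 0 (fully open) to 255 (shut). In form: [[[ax, ay, az, tx, ty, tz, fingers], ...]]. A call has 1 to 5 rows; each row is the pose to reach, as a shift and turn from the pose commanded when the call began, along the tool's axes at that moment; what a row does not reach only later rows make up. A row lasts 1/10 s, in which the tool goes at most 50 mm and 8.59 degrees, less where a joint would pass 70% of its speed; a pose out of reach is approached as far as the arm can. A call with a gripper value outside its range is refused whole. The fingers move at their own pace and stop on an object; "grip_force" is the grip in N (left out, the last holds). Time passes only in rows, so rows that repeat a pose let the fingers close. It gives the time, the measured TCP pose, the force, the opening and the grip force at its end, in the units of the state.
- arm.read_state(): the state, without advancing time (a new reading comes with each control period).
- optics.snapshot(name): name is "scene" or "top" or "wrist"; returns a dict with "image" (420x560x3 uint8, red, green, blue), "fx", "fy", "cx", "cy" (pixels), "view" (4x4, takes a point from world to camera coordinates). Camera axes: x right, y up, looking along -z (the intrinsics and any distortion apply to the point x, -y, -z); pixel columns grow to the right and rows downward; lengths in m; the calibration is good to about 2 mm. A picture is of the moment at which its call begins. There is no depth.
- arm.hand_in(): hands the job in; it is judged then, once.
The state is a dict: "clock": time; "joint_positions": joint angles; "qd": joint speeds; "joint_efforts": joint torques, N m; "eef_pos": TCP position; "ee_rot": TCP orientation; "force": force on the tool from outside, world axes, zero at the start; "wrist_torque": the same for the moment, N m; "grip_width": finger opening in m; "finger_force": force on a finger pad.
Only numpy, scipy, OpenCV 4.12 (cv2) and the standard library are available. Lean on these libraries where they do the work, as an engineer would, in place of code of your own. Each camera call takes 0.05 s, during which the arm holds its last target. There are 200 camera calls.

## Working session

There is one attempt and no reset: what is moved stays moved. The work goes in short steps, Python scripts to look and compute and a tool call to move; the robot and the scene stay as the last step left them, time stands still between calls to the robot, and variables do not carry over. Pictures are saved under pics/ and viewed, at most 12 in all, crops included, and the job is handed in when it is done.

Besides the shell and the picture viewer there is one more tool, called after "Emit:" as name(argument=value, ...), one argument or row to a line, values as JSON. move_arm: Moves the arm, as the interface text tells. Its arguments: {"type":"object","properties":{"moves":{"type":"array","items":{"type":"array","items":{"type":"array","items":{"type":"number"}}}},"grip_force":{"type":"number"}},"required":["moves"]}

```bash
mkdir -p pics; ls
cat > h.py <<'E'
import numpy as np, cv2
from station import arm, optics
def snap(n,f):
    s=optics.snapshot(n); cv2.imwrite('pics/'+f,s['image'][:,:,::-1]); np.savez('pics/'+f+'.npz',**{k:v for k,v in s.items()}); return s
def ray(s,u,v):
    V=np.array(s['view']); d=np.array([(u-s['cx'])/s['fx'],-(v-s['cy'])/s['fy'],-1.])
    R=V[:3,:3]; return -R.T@V[:3,3], R.T@d
def at(s,u,v,z):
    c,d=ray(s,u,v); return c+d*(z-c[2])/d[2]
def proj(s,p):
    q=np.array(s['view'])@np.append(p,1); return np.array([s['cx']-s['fx']*q[0]/q[2], s['cy']+s['fy']*q[1]/q[2]])
def ld(f): return dict(np.load('pics/'+f+'.npz'))
E
python3 - <<'E'
from h import *
for n in ('top','scene'):
    s=snap(n,n+'1.png'); print(n,{k:(np.round(v,3).tolist() if k=='view' else v) for k,v in s.items() if k!='image'})
print(arm.read_state(),arm.grip_point_offset)
E
```

```text
pics
top {'fx': 401.193140625008, 'fy': 401.193140625008, 'cx': 286.37172904085065, 'cy': 215.12628060249364, 'view': [[0.026, -1.0, 0.005, -0.024], [0.995, 0.027, 0.095, -0.59], [-0.095, 0.003, 0.995, -0.963], [0.0, 0.0, 0.0, 1.0]]}
scene {'fx': 530.1365404392868, 'fy': 530.1365404392868, 'cx': 284.7335550374554, 'cy': 212.5856147584555, 'view': [[-0.348, 0.937, 0.008, 0.19], [-0.675, -0.257, 0.692, 0.345], [0.65, 0.235, 0.722, -1.602], [0.0, 0.0, 0.0, 1.0]]}
{'clock': 0.1, 'joint_positions': array([-1.45637964e+00,  3.13374090e-01,  1.49837292e+00, -1.51515618e-05,
        1.33096560e+00, -2.23409272e-01]), 'qd': array([-0.00196143, -0.00063029, -0.00270407,  0.00162079,  0.00023176,
       -0.00086871]), 'joint_efforts': array([ 3.00247892e-03, -4.12900579e+01, -2.60141391e+01, -2.36024134e-04,
        3.00119958e-03, -1.80151676e-05]), 'eef_pos': array([ 0.17395798, -0.49510117,  0.23079806]), 'ee_rot': array([ 9.85767632e-01,  1.68112648e-01,  2.31547462e-05, -5.59550021e-04]), 'force': array([-0.37160749, -0.02651263,  0.69566937]), 'wrist_torque': array([-0.00083242, -0.03554408, -0.01077052]), 'finger_force': 0.0, 'grip_width': 0.08527059113940273} 0.0187
```

View pics/top1.png

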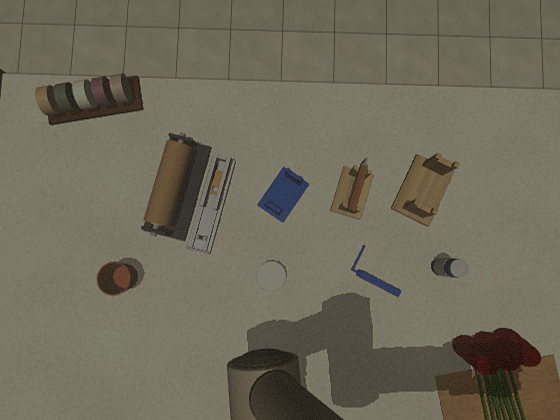

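View pics/scene1.png

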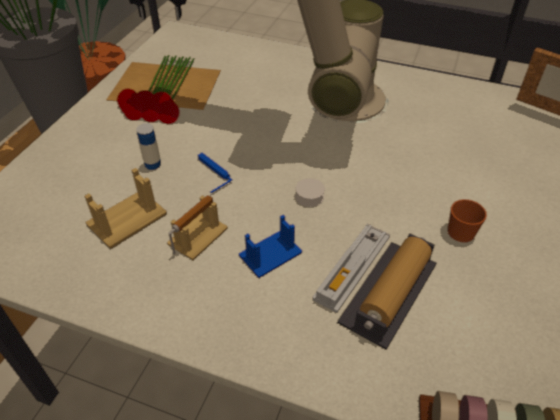

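The pick with the brown handle lies on the small wooden rest (top ~354,190). The dispenser is at ~(212,205) with its ledge towards the robot. Next I'll enlarge both.

Run:
```python
from h import *
t=cv2.imread('pics/top1.png'); s=cv2.imread('pics/scene1.png')
def crop(i,x,y,w,h,k):
    c=cv2.resize(i[y:y+h,x:x+w],None,fx=k,fy=k,interpolation=cv2.INTER_CUBIC); c=cv2.convertScaleAbs(c,alpha=1.5)
    for j in range(0,w,10):
        cv2.line(c,(j*k,0),(j*k,8),(0,0,255),1)
        if j%20==0: cv2.putText(c,str(x+j),(j*k+2,18),0,.4,(0,0,255),1)
    for j in range(0,h,10):
        cv2.line(c,(0,j*k),(8,j*k),(0,0,255),1); cv2.putText(c,str(y+j),(10,j*k+4),0,.35,(0,0,255),1)
    return c
a=crop(t,175,145,70,110,5); b=crop(t,325,145,60,85,6)
o=np.zeros((550,720,3),np.uint8); o[:550,:350]=a; o[:510,355:715]=b
cv2.imwrite('pics/c1.png',o)
a=crop(s,310,215,85,95,6); b=crop(s,160,185,75,75,3)
o=np.zeros((570,740,3),np.uint8); o[:570,:510]=a; o[:225,512:737]=b
cv2.imwrite('pics/c2.png',o)
```

```text
(no output)
```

View pics/c1.png

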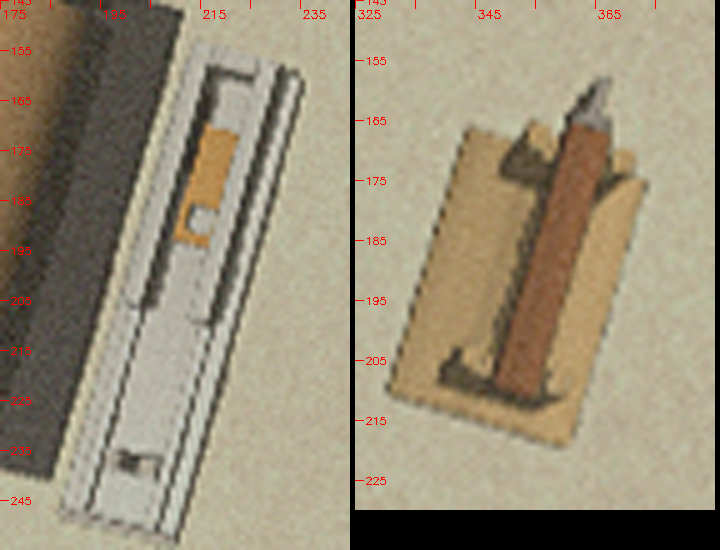

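View pics/c2.png

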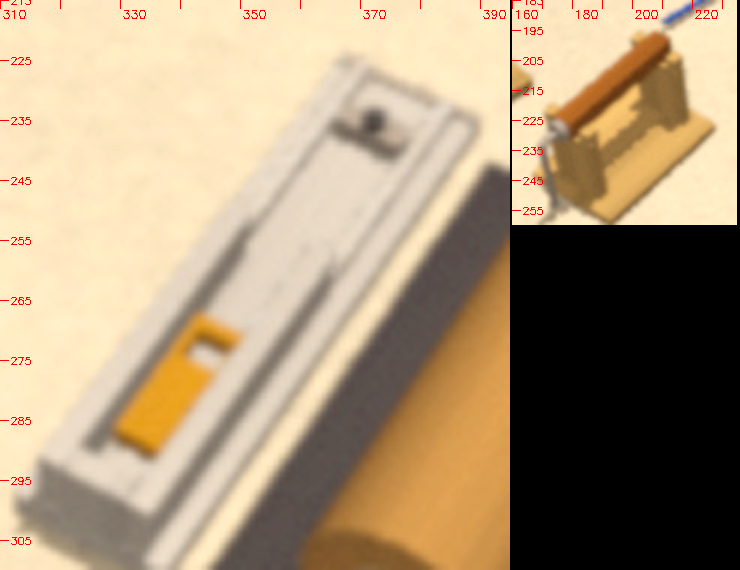

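```bash
cat > m.py <<'E'
from h import *
t=ld('top1.png'); s=ld('scene1.png')
def A(x,y): return 175+x/5,145+y/5
def B(x,y): return 325+(x-355)/6,145+y/6
def C(x,y): return 310+x/6,215+y/6
P=lambda l,p:print(l,np.round(p*1000,1))
def S(n,fr,z,l): 
    r=[at(*( (t if n=='t' else s),)+fr(*q),z) for q in l]; [P(n+str(q),p) for q,p in zip(l,r)]; return r
print('rest foot'); r=S('t',B,.01,[(470,128),(648,182),(572,447),(388,392)]); P('c',np.mean(r,0))
print('handle top'); r=S('t',B,.087,[(518,390),(590,126)]); d=r[1]-r[0];P('c',np.mean(r,0)); print(np.linalg.norm(d),np.degrees(np.arctan2(d[1],d[0])))
print('key top'); r=S('t',A,.02,[(207,130),(240,133),(208,248),(175,242)]); P('c',np.mean(r,0)); S('t',A,.02,[(203,221)])
print('key scene'); S('s',C,.02,[(200,315),(240,338),(185,360),(160,445),(115,430)]); 
print('eye top scene'); S('s',C,.02,[(200,333),(232,347),(215,372),(188,355)]); S('s',C,.012,[(208,353)])
print('cheek/chan end top'); S('t',A,.04,[(215,68),(255,78),(142,305),(210,322)])
print('front plate t'); S('t',A,.02,[(90,512),(160,530)]); S('t',A,.012,[(62,512),(178,542)])
print('stop: rear-top'); S('t',A,.022,[(118,455),(160,460)]); S('s',C,.022,[(332,125),(395,150)])
print('front rail edge scene'); S('s',C,.02,[(340,60),(480,120)])
E
python3 m.py
```

```text
rest foot
t(470, 128) [ 721.4 -152.2   10. ]
t(648, 182) [ 700.2 -228.    10. ]
t(572, 447) [ 586.6 -196.8   10. ]
t(388, 392) [ 607.7 -119.2   10. ]
c [ 654.  -174.1   10. ]
handle top
t(518, 390) [ 601.3 -161.    87. ]
t(590, 126) [ 706.3 -188.1   87. ]
c [ 653.8 -174.5   87. ]
0.10839450057748472 -14.500682886920577
key top
t(207, 130) [698.4 170.7  20. ]
t(240, 133) [697.3 154.   20. ]
t(208, 248) [638.5 167.6  20. ]
t(175, 242) [641.1 184.2  20. ]
c [668.8 169.1  20. ]
t(203, 221) [652.1 170.7  20. ]
key scene
s(200, 315) [641.1 168.6  20. ]
s(240, 338) [645.9 184.7  20. ]
s(185, 360) [662.1 169.2  20. ]
s(160, 445) [700.1 171.3  20. ]
s(115, 430) [699.6 155.   20. ]
eye top scene
s(200, 333) [648.8 170.8  20. ]
s(232, 347) [650.8 183.1  20. ]
s(215, 372) [663.4 180.5  20. ]
s(188, 355) [659.6 169.6  20. ]
s(208, 353) [650.2 174.9  12. ]
cheek/chan end top
t(215, 68) [725.6 164.5  40. ]
t(255, 78) [721.1 144.5  40. ]
t(142, 305) [606.7 195.1  40. ]
t(210, 322) [599.2 161.6  40. ]
front plate t
t(90, 512) [505.4 220.2  20. ]
t(160, 530) [497.5 185.2  20. ]
t(62, 512) [505.1 235.9  12. ]
t(178, 542) [491.8 177.6  12. ]
stop: rear-top
t(118, 455) [533.8 207.2  22. ]
t(160, 460) [531.9 186.4  22. ]
s(332, 125) [538.7 190.4  22. ]
s(395, 150) [542.4 215.4  22. ]
front rail edge scene
s(340, 60) [503.6 184.8  20. ]
s(480, 120) [514.7 241.7  20. ]
```

```bash
cat >> h.py <<'E'
from scipy.spatial.transform import Rotation as R
def down(yaw): a=np.radians(yaw)/2; return R.from_quat([np.cos(a),np.sin(a),0,0])
def go(p,yaw,q0=None,p0=None):
    st=arm.read_state(); R0=R.from_quat(st['ee_rot']) if q0 is None else q0; p0=st['eef_pos'] if p0 is None else p0
    d=R0.inv().apply(np.array(p)-p0)*1000; r=(R0.inv()*down(yaw)).as_rotvec(degrees=True)
    print('turn',r.round(2),'shift',d.round(1)); return d
E
python3 - <<'E'
from h import *
t=ld('top1.png')
a=at(t,175+178/5,145+542/5,.012);b=at(t,175+303/5,145+82/5,.012);d=b-a;print(a,b,np.linalg.norm(d),np.degrees(np.arctan2(d[1],d[0])))
a=at(t,175+62/5,145+512/5,.012);print(a)
go([.645,-.172,.20],-15.5)
print('can',at(t,450,267,.06))
E
```

```text
[0.49176613 0.17755295 0.012     ] [0.726126   0.12438226 0.012     ] 0.24031577949593214 -12.782662507730388
[0.50510288 0.23589566 0.012     ]
turn [-6.000e-02  1.000e-02  3.486e+01] shift [ 551.5 -148.7   31.1]
can [ 0.47489191 -0.39865707  0.06      ]
```

Emit:
move_arm(
  moves=[
    [[0, 0, 7, 50, -13, 3, 0], [0, 0, 14, 100, -27, 6, 0], [0, 0, 21, 150, -40, 8, 0], [0, 0, 28, 200, -54, 11, 0], [0, 0, 34.9, 245, -66, 14, 0]],
  ],
)

```text
clock: 0.6
eef_pos: [0.3806, -0.3531, 0.2174]
ee_rot: [0.99, -0.138, -0.0, -0.0]
force: [0.7, -0.9, -0.5]
grip_width: 0.0855
finger_force: 0.0
```

Run:
```python
from h import *
go([.645,-.172,.20],-15.5)
```

```text
turn [-0.    0.01 -0.32] shift [ 205.  -246.3   17.4]
```

Emit:
move_arm(
  moves=[
    [[0, 0, 0, 31, -37, 2, 0], [0, 0, 0, 62, -74, 5, 0], [0, 0, 0, 93, -111, 8, 0], [0, 0, 0, 124, -148, 11, 0], [0, 0, 0, 155, -185, 14, 0]],
  ],
)

```text
clock: 1.1
eef_pos: [0.5795, -0.2162, 0.2031]
ee_rot: [0.991, -0.135, -0.0, -0.0]
force: [0.4, -0.9, -0.8]
grip_width: 0.0855
finger_force: 0.0
```

Emit:
move_arm(
  moves=[
    [[0, 0, 0, 25, -30, 2, 0], [0, 0, 0, 50, -61, 4, 0], [0, 0, 0, 50, -61, 4, 0], [0, 0, 0, 50, -61, 4, 0]],
  ],
)

```text
clock: 1.5
eef_pos: [0.6427, -0.1719, 0.1987]
ee_rot: [0.991, -0.134, -0.001, -0.0]
force: [0.1, -0.3, 0.3]
grip_width: 0.0856
finger_force: 0.0
```

Run:
```python
from h import *
go([.6539,-.1745,.057],-15.5)
s=snap('wrist','w1.png'); print(s['view'],s['fx'],s['cx'],s['cy'])
print(proj(s,[.6539,-.1745,.087]), proj(s,[.654,-.174,.01]))
```

```text
turn [-0.    0.08  0.06] shift [ 11.7  -0.5 141.7]
[[-2.65122473e-01 -9.64214740e-01  1.01003868e-04  4.94990230e-03]
 [ 9.30131288e-01 -2.55778419e-01 -2.63501780e-01 -6.16328323e-01]
 [ 2.54098135e-01 -6.97662968e-02  9.64658904e-01 -5.21670610e-01]
 [ 0.00000000e+00  0.00000000e+00  0.00000000e+00  1.00000000e+00]] 346.53916326465236 280.67309529493036 209.8827338015578
[280.47348914 191.72436077] [279.98166668 174.73293622]
```

View pics/w1.png

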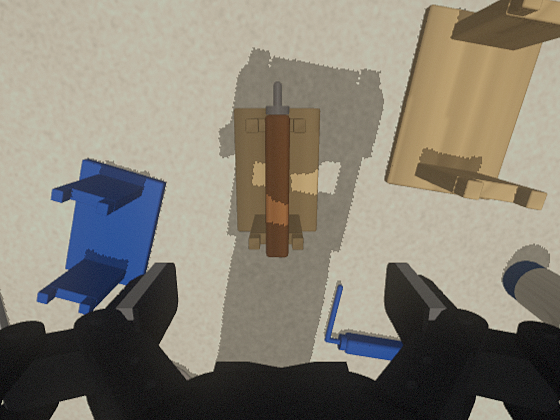

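Run:
```python
from h import *
s=ld('w1.png')
for q,z in [((277,115),.087),((277.5,236),.087),((277,256),.087),((235,108),.01),((319.5,108),.01),((235,231),.01),((318,231),.01)]: print(q,at(s,*q,z).round(4))
```

```text
(277, 115) [ 0.708  -0.1868  0.087 ]
(277.5, 236) [ 0.6207 -0.163   0.087 ]
(277, 256) [ 0.6047 -0.1581  0.087 ]
(235, 108) [ 0.7244 -0.1506  0.01  ]
(319.5, 108) [ 0.7039 -0.2253  0.01  ]
(235, 231) [ 0.6109 -0.1152  0.01  ]
(318, 231) [ 0.5888 -0.1957  0.01  ]
```

Handle in the wrist view runs from v≈115 to 256 at u≈277, about 3 mm left of my estimate. I'll shift, descend and grip.

Emit:
move_arm(
  moves=[
    [[0, 0, 0, 13, -3.5, 40, 0], [0, 0, 0, 13, -3.5, 80, 0], [0, 0, 0, 13, -3.5, 115, 0], [0, 0, 0, 13, -3.5, 140, 0], [0, 0, 0, 13, -3.5, 140, 0]],
  ],
  grip_force=100,
)

```text
clock: 2.05
eef_pos: [0.6536, -0.1729, 0.0562]
ee_rot: [0.991, -0.136, -0.003, -0.001]
force: [-0.6, 0.4, -0.0]
grip_width: 0.0856
finger_force: 0.0
```

Emit:
move_arm(
  moves=[
    [[0, 0, 0, 0, 0, 0, 120], [0, 0, 0, 0, 0, 0, 255], [0, 0, 0, 0, 0, 0, 255], [0, 0, 0, 0, 0, 0, 255], [0, 0, 0, 0, 0, 0, 255]],
  ],
  grip_force=100,
)

```text
clock: 2.55
eef_pos: [0.6564, -0.1727, 0.0607]
ee_rot: [0.991, -0.135, 0.001, 0.0]
force: [-0.4, 1.0, -0.8]
grip_width: 0.0162
finger_force: 97.5
```

Emit:
move_arm(
  moves=[
    [[0, 0, 0, 0, 0, 0, 255], [0, 0, 0, 0, 0, 0, 255], [0, 0, 0, 0, 0, 0, 255]],
  ],
)

```text
clock: 2.85
eef_pos: [0.6565, -0.1727, 0.0607]
ee_rot: [0.991, -0.135, 0.001, 0.0]
force: [-1.2, -0.2, 6.1]
grip_width: 0.0163
finger_force: 98.3
```

Run:
```python
from h import *
st=arm.read_state(); print(st['eef_pos'],st['grip_width'],st['finger_force'],st['force'])
```

```text
[ 0.65646497 -0.17269557  0.06065952] 0.01628640919883113 98.33165287971497 [-1.22014611 -0.22369535  6.11997599]
```

Emit:
move_arm(
  moves=[
    [[0, 0, 0, 0, 0, -15, 255], [0, 0, 0, 0, 0, -40, 255], [0, 0, 0, 0, 0, -70, 255], [0, 0, 0, 0, 0, -100, 255], [0, 0, 0, 0, 0, -130, 255]],
  ],
)

```text
clock: 3.35
eef_pos: [0.6559, -0.1724, 0.1915]
ee_rot: [0.991, -0.135, 0.0, -0.0]
force: [1.0, 0.3, -1.1]
grip_width: 0.0164
finger_force: 97.6
```

Emit:
move_arm(
  moves=[
    [[0, 0, 0, 0, 0, 0, 255], [0, 0, 0, 0, 0, 0, 255], [0, 0, 0, 0, 0, 0, 255]],
  ],
)

```text
clock: 3.65
eef_pos: [0.6555, -0.1723, 0.188]
ee_rot: [0.991, -0.135, -0.001, -0.0]
force: [-0.0, 0.5, -1.7]
grip_width: 0.0165
finger_force: 97.5
```

Run:
```python
from h import *
st=arm.read_state(); print(st['eef_pos'],st['force'],st['wrist_torque'])
s=snap('wrist','w2.png'); snap('scene','s2.png')
# expected tip
R0=R.from_quat(st['ee_rot']); h=st['eef_pos']-R0.apply([0,0,.0173]); tip=h+R0.apply([.075,0,.068]); print(h,tip,proj(s,tip),proj(s,h+R0.apply([.055,0,-.009])),proj(s,h+R0.apply([-.055,0,-.009])))
# target: eye
x=np.array([.9752,-.2212,0]);y=np.array([.2212,.9752,0]); O=np.array([.6156,.1802,0]); eye=O+.0385*x; 
T=eye-.075*x; T[2]=.19; print(eye,T); go(T,-12.8)
```

```text
[ 0.65552902 -0.17226755  0.18801632] [-0.00623847  0.46664138 -1.65245745] [ 0.00269899  0.03943348 -0.04380918]
[ 0.65557388 -0.172288    0.20531625] [ 0.72766315 -0.19227345  0.13710541] [281.43521239  99.27683512] [281.83964607 151.85305867] [281.26742068 419.38449886]
[0.6531452 0.1716838 0.       ] [0.5800052 0.1882738 0.19     ]
turn [-0.03  0.15 -2.72] shift [-169.4 -327.2   -1.3]
```

View pics/w2.png

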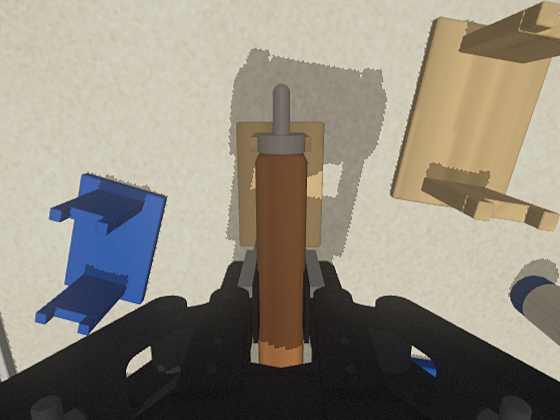

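Emit:
move_arm(
  moves=[
    [[0, 0, -0.5, -18, -36, 0, 255], [0, 0, -1, -39, -76, 0, 255], [0, 0, -1.5, -60, -116, 0, 255], [0, 0, -2, -81, -156, 0, 255], [0, 0, -2.7, -102, -196, 0, 255]],
  ],
)

```text
clock: 4.25
eef_pos: [0.6093, 0.0453, 0.1888]
ee_rot: [0.994, -0.112, -0.001, -0.0]
force: [1.1, 0.4, -1.7]
grip_width: 0.0161
finger_force: 97.8
```

Run:
```python
from h import *
go([.580,.1883,.14],-12.8)
```

```text
turn [ 0.    0.08 -0.01] shift [ -60.2 -132.9   48.9]
```

Emit:
move_arm(
  moves=[
    [[0, 0, 0, -20, -42, 5, 255], [0, 0, 0, -40, -84, 15, 255], [0, 0, 0, -55, -115, 30, 255], [0, 0, 0, -60, -126, 45, 255], [0, 0, 0, -60, -126, 48, 255]],
  ],
)

```text
clock: 4.75
eef_pos: [0.5781, 0.1813, 0.1393]
ee_rot: [0.994, -0.11, -0.002, 0.0]
force: [-0.2, -1.4, -2.0]
grip_width: 0.0161
finger_force: 97.8
```

Emit:
move_arm(
  moves=[
    [[0, 0, 0, 0, 0, 0, 255], [0, 0, 0, 0, 0, 0, 255], [0, 0, 0, 0, 0, 0, 255]],
  ],
)

```text
clock: 5.05
eef_pos: [0.5803, 0.1788, 0.1423]
ee_rot: [0.994, -0.112, 0.001, -0.0]
force: [-0.0, -0.9, -0.6]
grip_width: 0.0163
finger_force: 97.8
```

```bash
cat > cmp.py <<'E'
from h import *
import sys
f=sys.argv[1]
st=arm.read_state(); s=snap('wrist',f+'.png'); 
R0=R.from_quat(st['ee_rot']); h=st['eef_pos']-R0.apply([0,0,.0173]); tip=h+R0.apply([.075,0,.068])
x=np.array([.9752,-.2212,0]);y=np.array([.2212,.9752,0]); O=np.array([.6156,.1802,0])
d=tip-O; print('eef',st['eef_pos'].round(4),'tip in plate-mid frame',(d@x).round(4),(d@y).round(4),tip[2].round(4),'force',st['force'].round(1), 'px',proj(s,tip),'eye px',proj(s,O+.0385*x+[0,0,.02]))
im=cv2.imread('pics/'+f+'.png'); c=cv2.convertScaleAbs(cv2.resize(im[40:240,180:380],None,fx=3,fy=3,interpolation=cv2.INTER_CUBIC),alpha=1.4); cv2.imwrite('pics/'+f+'c.png',c)
E
python3 cmp.py w3
```

```text
eef [0.5803 0.1788 0.1423] tip in plate-mid frame 0.041 -0.0093 0.0917 force [-0.  -0.9 -0.6] px [281.39391248  99.3104548 ] eye px [268.51703508 107.47618303]
```

View pics/w3c.png

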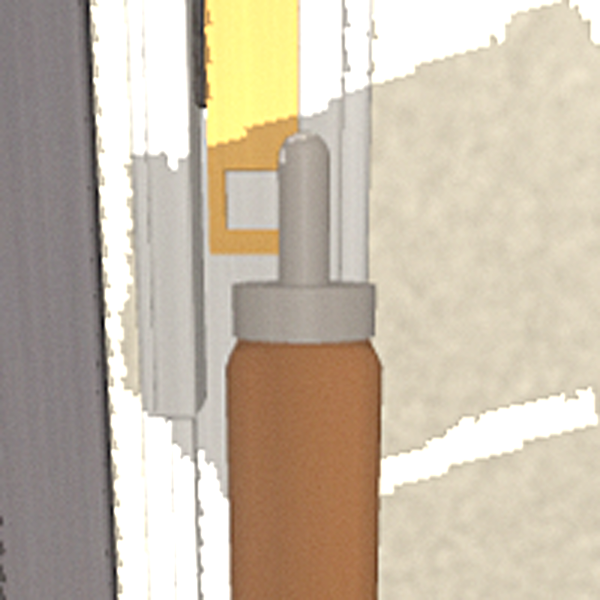

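Run:
```python
from h import *
s=ld('w3.png'); x=np.array([.9752,-.2212,0]);y=np.array([.2212,.9752,0]); O=np.array([.6156,.1802,0])
f=lambda u,v:(180+u/3,40+v/3)
def D(u,v,z): d=at(s,*f(u,v),z)-O; return (1000*d@x).round(1),(1000*d@y).round(1)
for n,q,z in [('eye',(252,200),.02),('eyefront',(252,230),.02),('eyeleft',(226,200),.02),('eyerear',(252,170),.02),('keyfront',(245,253),.02),('keyL',(206,150),.02),('keyR',(299,100),.02),('keyLfront',(211,240),.02),('cheekL far',(207,100),.04),('cheekL mouth',(206,405),.04),('outer edge cheek',(150,405),.04)]: print(n,D(*q,z))
e=O+np.array(0);
```

```text
eye (np.float64(39.1), np.float64(3.3))
eyefront (np.float64(32.0), np.float64(3.4))
eyeleft (np.float64(39.1), np.float64(9.6))
eyerear (np.float64(46.0), np.float64(3.2))
keyfront (np.float64(26.5), np.float64(5.2))
keyL (np.float64(50.6), np.float64(14.2))
keyR (np.float64(61.9), np.float64(-8.2))
keyLfront (np.float64(29.6), np.float64(13.5))
cheekL far (np.float64(59.7), np.float64(12.0))
cheekL mouth (np.float64(-8.1), np.float64(13.9))
outer edge cheek (np.float64(-8.1), np.float64(27.2))
```

Emit:
move_arm(
  moves=[
    [[0, 0, 0, -2, -12.3, 10, 255], [0, 0, 0, -2, -12.3, 25, 255], [0, 0, 0, -2, -12.3, 35, 255], [0, 0, 0, -2, -12.3, 35, 255], [0, 0, 0, -2, -12.3, 35, 255]],
  ],
)

```text
clock: 5.6
eef_pos: [0.5806, 0.1923, 0.1067]
ee_rot: [0.994, -0.112, 0.0, -0.0]
force: [0.5, -0.5, -1.5]
grip_width: 0.0161
finger_force: 97.8
```

```bash
python3 cmp.py w4
```

```text
eef [0.5806 0.1923 0.1067] tip in plate-mid frame 0.0382 0.0041 0.056 force [ 0.5 -0.5 -1.5] px [281.38793209  99.26985162] eye px [287.70023333 101.43727952]
```

View pics/w4c.png

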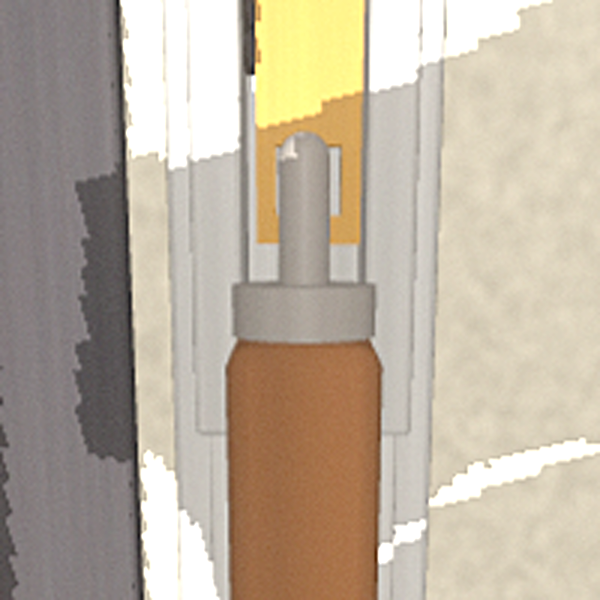

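Run:
```python
from h import *
s=ld('w4.png'); x=np.array([.9752,-.2212,0]);y=np.array([.2212,.9752,0]); O=np.array([.6156,.1802,0])
f=lambda u,v:(180+u/3,40+v/3)
for q in [(308.5,179.5),(308.5,144),(308.5,215),(276,180),(341,180),(308,243),(257,200),(363,150)]: 
    d=at(s,*f(*q),.02)-O; print(q,(1000*d@x).round(1),(1000*d@y).round(1))
```

```text
(308.5, 179.5) 39.5 3.1
(308.5, 144) 46.5 3.1
(308.5, 215) 32.3 3.1
(276, 180) 39.4 9.9
(341, 180) 39.4 -3.8
(308, 243) 26.5 3.2
(257, 200) 35.3 13.9
(363, 150) 45.3 -8.3
```

Emit:
move_arm(
  moves=[
    [[0, 0, 0, 1.3, 1, 0, 255], [0, 0, 0, 1.3, 1, 10, 255], [0, 0, 0, 1.3, 1, 20, 255], [0, 0, 0, 1.3, 1, 29, 255], [0, 0, 0, 1.3, 1, 30, 255]],
  ],
)

```text
clock: 6.15
eef_pos: [0.5807, 0.1909, 0.0747]
ee_rot: [0.994, -0.112, -0.001, 0.0]
force: [0.4, -0.0, -1.1]
grip_width: 0.0166
finger_force: 97.8
```

Emit:
move_arm(
  moves=[
    [[0, 0, 0, 0, 0, 0, 255], [0, 0, 0, 0, 0, 2, 255], [0, 0, 0, 0, 0, 4, 255], [0, 0, 0, 0, 0, 5, 255], [0, 0, 0, 0, 0, 5, 255]],
  ],
)

```text
clock: 6.65
eef_pos: [0.5815, 0.191, 0.0715]
ee_rot: [0.994, -0.112, -0.0, 0.0]
force: [0.2, 0.7, -2.4]
grip_width: 0.0163
finger_force: 97.8
```

```bash
python3 cmp.py w5
```

```text
eef [0.5815 0.191  0.0715] tip in plate-mid frame 0.0393 0.0029 0.0208 force [ 0.2  0.7 -2.4] px [281.39186476  99.37317428] eye px [286.81787941 101.06854687]
```

Emit:
move_arm(
  moves=[
    [[0, 0, 0, 0, 0, 1, 255], [0, 0, 0, 0, 0, 2, 255], [0, 0, 0, 0, 0, 3, 255], [0, 0, 0, 0, 0, 3, 255]],
  ],
)

```text
clock: 7.1
eef_pos: [0.5815, 0.1909, 0.0684]
ee_rot: [0.994, -0.112, -0.0, 0.0]
force: [-0.4, -0.0, -1.6]
grip_width: 0.0165
finger_force: 97.8
```

Emit:
move_arm(
  moves=[
    [[0, 0, 0, 0, 0, 1, 255], [0, 0, 0, 0, 0, 2, 255], [0, 0, 0, 0, 0, 3, 255], [0, 0, 0, 0, 0, 3, 255], [0, 0, 0, 0, 0, 3, 255]],
  ],
)

```text
clock: 7.6
eef_pos: [0.5815, 0.191, 0.0656]
ee_rot: [0.994, -0.112, -0.0, -0.0]
force: [-0.2, -0.5, -1.5]
grip_width: 0.0165
finger_force: 97.8
```

```bash
python3 cmp.py w6
```

```text
eef [0.5815 0.191  0.0656] tip in plate-mid frame 0.0394 0.0029 0.0149 force [-0.2 -0.5 -1.5] px [281.33311834  99.40492354] eye px [287.03822894 100.68730337]
```

View pics/w6c.png

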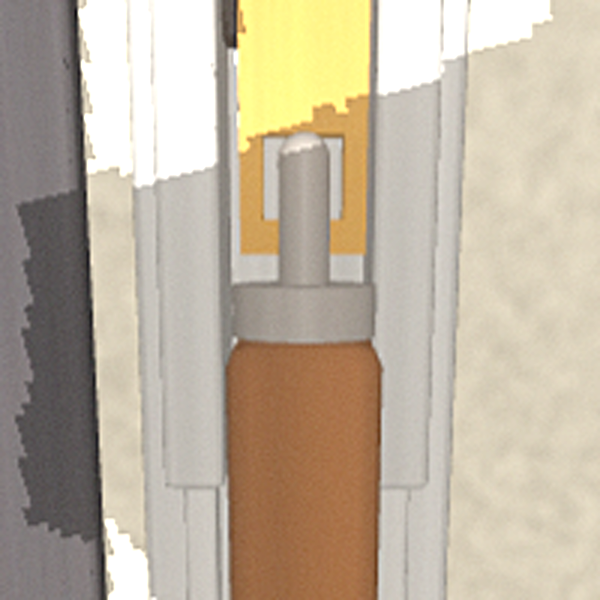

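The hook tip is in the eye (eye at u 263–343, v 137–220 in the crop, hook in the middle), with no contact force. Now the drag.

Emit:
move_arm(
  moves=[
    [[0, 0, 0, -2, 0, 0.5, 255], [0, 0, 0, -4, 0, 0.8, 255], [0, 0, 0, -6, 0, 0.8, 255], [0, 0, 0, -8, 0, 0.8, 255], [0, 0, 0, -10, 0, 0.8, 255]],
  ],
)

```text
clock: 8.15
eef_pos: [0.5721, 0.1931, 0.0651]
ee_rot: [0.994, -0.112, 0.001, -0.0]
force: [5.2, -0.5, -2.0]
grip_width: 0.016
finger_force: 97.8
```

Emit:
move_arm(
  moves=[
    [[0, 0, 0, -2, 0, 0, 255], [0, 0, 0, -5, 0, 0, 255], [0, 0, 0, -8, 0, 0, 255], [0, 0, 0, -11, 0, 0, 255], [0, 0, 0, -14, 0, 0, 255]],
  ],
)

```text
clock: 8.65
eef_pos: [0.5579, 0.1964, 0.0648]
ee_rot: [0.994, -0.112, 0.0, -0.0]
force: [4.4, -0.2, -1.2]
grip_width: 0.0163
finger_force: 97.7
```

```bash
python3 cmp.py w7
python3 - <<'E'
from h import *
c=cv2.imread('pics/w7c.png').astype(int)
m=(c[...,0]<120)&(c[...,2]>150)&(c[...,1]>110)  # brass
col=m[:320,335:365]; print('brass rows',np.where(col.mean(1)>.5)[0][[0,-1]])
c=cv2.imread('pics/w6c.png').astype(int); m=(c[...,0]<120)&(c[...,2]>150)&(c[...,1]>110); print('before',np.where(m[:320,335:365].mean(1)>.5)[0][[0,-1]])
E
```

```text
eef [0.5579 0.1964 0.0648] tip in plate-mid frame 0.0151 0.003 0.0142 force [ 4.4 -0.2 -1.2] px [281.30451896  99.35912883] eye px [287.4726501   49.55694104]
brass rows [ 97 231]
before [ 97 253]
```

Emit:
move_arm(
  moves=[
    [[0, 0, 0, -4, 0, 0, 255], [0, 0, 0, -8, 0, 0, 255], [0, 0, 0, -12, 0, 0, 255], [0, 0, 0, -16, 0, 0, 255], [0, 0, 0, -20, 0, 0, 255]],
  ],
)

```text
clock: 9.2
eef_pos: [0.5379, 0.2009, 0.0646]
ee_rot: [0.994, -0.112, -0.001, 0.0]
force: [-0.2, 0.5, -2.1]
grip_width: 0.0163
finger_force: 97.7
```

Emit:
move_arm(
  moves=[
    [[0, 0, 0, -4, 0, 0, 255], [0, 0, 0, -8, 0, 0, 255], [0, 0, 0, -12, 0, 0, 255], [0, 0, 0, -16, 0, 0, 255], [0, 0, 0, -20, 0, 0, 255]],
  ],
)

```text
clock: 9.7
eef_pos: [0.5187, 0.2052, 0.0648]
ee_rot: [0.994, -0.112, -0.0, 0.0]
force: [0.3, 0.3, -1.7]
grip_width: 0.0162
finger_force: 97.7
```

Emit:
move_arm(
  moves=[
    [[0, 0, 0, -4, 0, 0, 255], [0, 0, 0, -8, 0, 0, 255], [0, 0, 0, -11, 0, 0, 255], [0, 0, 0, -14, 0, 0, 255], [0, 0, 0, -16, 0, 0, 255]],
  ],
)

```text
clock: 10.2
eef_pos: [0.5033, 0.2088, 0.0648]
ee_rot: [0.994, -0.112, 0.0, 0.0]
force: [0.1, -0.1, -1.2]
grip_width: 0.016
finger_force: 97.7
```

```bash
python3 cmp.py w8
python3 - <<'E'
from h import *
c=cv2.imread('pics/w8c.png').astype(int)
m=(c[...,0]<120)&(c[...,2]>150)&(c[...,1]>110); print('brass rows',np.where(m[:320,335:365].mean(1)>.5)[0][[0,-1]])
E
```

```text
eef [0.5033 0.2088 0.0648] tip in plate-mid frame -0.0408 0.003 0.0141 force [ 0.1 -0.1 -1.2] px [281.41163346  99.28829591] eye px [288.18487673 -84.27072313]
brass rows [103 234]
```

Emit:
move_arm(
  moves=[
    [[0, 0, 0, -3, 0, 0, 255], [0, 0, 0, -6, 0, 0, 255], [0, 0, 0, -9, 0, 0, 255], [0, 0, 0, -12, 0, 0, 255], [0, 0, 0, -15, 0, 0, 255]],
  ],
)

```text
clock: 10.75
eef_pos: [0.4886, 0.2121, 0.0648]
ee_rot: [0.994, -0.112, -0.0, 0.0]
force: [1.0, 0.1, -1.2]
grip_width: 0.0161
finger_force: 97.7
```

Emit:
move_arm(
  moves=[
    [[0, 0, 0, -1, 0, 0, 255], [0, 0, 0, -2, 0, 0, 255], [0, 0, 0, -3, 0, 0, 255], [0, 0, 0, -4, 0, 0, 255], [0, 0, 0, -5, 0, 0, 255]],
  ],
)

```text
clock: 11.25
eef_pos: [0.484, 0.2132, 0.0648]
ee_rot: [0.994, -0.112, 0.0, -0.0]
force: [0.5, 0.2, -0.9]
grip_width: 0.0165
finger_force: 97.7
```

```bash
python3 cmp.py w9
python3 - <<'E'
from h import *
c=cv2.imread('pics/w9c.png').astype(int)
m=(c[...,0]<120)&(c[...,2]>150)&(c[...,1]>110); print('brass rows',np.where(m[:320,335:365].mean(1)>.5)[0][[0,-1]])
E
```

```text
eef [0.484  0.2132 0.0648] tip in plate-mid frame -0.0606 0.003 0.0141 force [ 0.5  0.2 -0.9] px [281.38193659  99.32406148] eye px [ 288.42335326 -137.72186118]
brass rows [106 233]
```

Emit:
move_arm(
  moves=[
    [[0, 0, 0, -0.5, 0, 0, 255], [0, 0, 0, -1, 0, 0, 255], [0, 0, 0, -1.5, 0, 0, 255], [0, 0, 0, -2, 0, 0, 255]],
  ],
)

```text
clock: 11.7
eef_pos: [0.482, 0.2136, 0.0648]
ee_rot: [0.994, -0.112, -0.0, 0.0]
force: [-0.1, 0.0, -1.0]
grip_width: 0.0161
finger_force: 97.7
```

Emit:
move_arm(
  moves=[
    [[0, 0, 0, -0.5, 0, 0, 255], [0, 0, 0, -1, 0, 0, 255], [0, 0, 0, -1.5, 0, 0, 255], [0, 0, 0, -2, 0, 0, 255]],
  ],
)

```text
clock: 12.1
eef_pos: [0.4801, 0.2141, 0.0648]
ee_rot: [0.994, -0.112, -0.0, 0.0]
force: [-0.5, 0.0, -0.5]
grip_width: 0.0164
finger_force: 97.7
```

Emit:
move_arm(
  moves=[
    [[0, 0, 0, -0.5, 0, 0, 255], [0, 0, 0, -1, 0, 0, 255], [0, 0, 0, -1.5, 0, 0, 255]],
  ],
)

```text
clock: 12.4
eef_pos: [0.4786, 0.2144, 0.0648]
ee_rot: [0.994, -0.112, -0.0, -0.0]
force: [0.9, 0.2, -0.7]
grip_width: 0.0162
finger_force: 97.7
```

Emit:
move_arm(
  moves=[
    [[0, 0, 0, -0.5, 0, 0, 255], [0, 0, 0, -1, 0, 0, 255], [0, 0, 0, -1.5, 0, 0, 255]],
  ],
)

```text
clock: 12.7
eef_pos: [0.4772, 0.2147, 0.0648]
ee_rot: [0.994, -0.112, 0.0, -0.0]
force: [-0.1, -1.3, -1.3]
grip_width: 0.0162
finger_force: 97.7
```

Emit:
move_arm(
  moves=[
    [[0, 0, 0, -0.5, 0, 0, 255], [0, 0, 0, -1, 0, 0, 255], [0, 0, 0, -1.5, 0, 0, 255]],
  ],
)

```text
clock: 13.0
eef_pos: [0.4757, 0.215, 0.0648]
ee_rot: [0.994, -0.112, 0.0, -0.0]
force: [-0.1, 0.1, -0.8]
grip_width: 0.0161
finger_force: 97.7
```

Emit:
move_arm(
  moves=[
    [[0, 0, 0, -0.5, 0, 0, 255], [0, 0, 0, -1, 0, 0, 255], [0, 0, 0, -1.5, 0, 0, 255]],
  ],
)

```text
clock: 13.3
eef_pos: [0.4742, 0.2154, 0.0648]
ee_rot: [0.994, -0.112, -0.0, -0.0]
force: [1.5, -0.1, -0.7]
grip_width: 0.0166
finger_force: 97.7
```

Emit:
move_arm(
  moves=[
    [[0, 0, 0, -0.5, 0, 0, 255], [0, 0, 0, -1, 0, 0, 255], [0, 0, 0, -1, 0, 0, 255]],
  ],
)

```text
clock: 13.6
eef_pos: [0.4732, 0.2156, 0.0648]
ee_rot: [0.994, -0.112, -0.0, 0.0]
force: [0.5, -0.2, -1.0]
grip_width: 0.0162
finger_force: 97.7
```

Emit:
move_arm(
  moves=[
    [[0, 0, 0, -0.5, 0, 0, 255], [0, 0, 0, -1, 0, 0, 255], [0, 0, 0, -1.5, 0, 0, 255]],
  ],
)

```text
clock: 13.9
eef_pos: [0.4722, 0.2158, 0.0648]
ee_rot: [0.994, -0.112, 0.001, -0.0]
force: [3.7, -0.6, -4.5]
grip_width: 0.0162
finger_force: 97.6
```

Emit:
move_arm(
  moves=[
    [[0, 0, 0, -0.2, 0, 0, 255], [0, 0, 0, -0.3, 0, 0, 255]],
  ],
)

```text
clock: 14.1
eef_pos: [0.4721, 0.2159, 0.0648]
ee_rot: [0.994, -0.112, 0.001, -0.0]
force: [5.3, -2.1, -5.1]
grip_width: 0.0164
finger_force: 97.6
```

Emit:
move_arm(
  moves=[
    [[0, 0, 0, -0.1, 0, 0, 255], [0, 0, 0, -0.1, 0, 0, 255], [0, 0, 0, -0.1, 0, 0, 255], [0, 0, 0, -0.1, 0, 0, 255], [0, 0, 0, -0.1, 0, 0, 255]],
  ],
)

```text
clock: 14.6
eef_pos: [0.4721, 0.2159, 0.0649]
ee_rot: [0.994, -0.112, 0.001, -0.0]
force: [5.2, -1.4, -4.2]
grip_width: 0.0163
finger_force: 97.6
```

Emit:
move_arm(
  moves=[
    [[0, 0, 0, -0.15, 0, 0, 255], [0, 0, 0, -0.15, 0, 0, 255], [0, 0, 0, -0.15, 0, 0, 255], [0, 0, 0, -0.15, 0, 0, 255], [0, 0, 0, -0.15, 0, 0, 255]],
  ],
)

```text
clock: 15.1
eef_pos: [0.472, 0.2159, 0.0649]
ee_rot: [0.994, -0.112, 0.001, -0.0]
force: [5.5, -2.1, -5.1]
grip_width: 0.0164
finger_force: 97.6
```

Run:
```python
from h import *
s=snap('scene','s3.png'); im=cv2.imread('pics/s3.png'); c=cv2.resize(im[195:295,320:430],None,fx=6,fy=6,interpolation=cv2.INTER_CUBIC); cv2.imwrite('pics/s3c.png',c); print(arm.read_state()['force'])
```

```text
[ 5.82689004 -0.99398038 -5.06445375]
```

View pics/s3c.png

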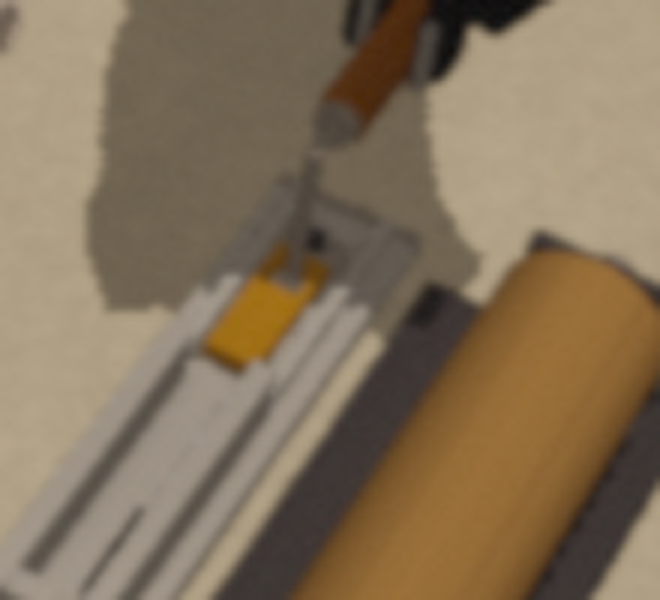

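The key sits against the stop with the hook in its eye. Next: ease off, lift the hook straight out.

Emit:
move_arm(
  moves=[
    [[0, 0, 0, 2, 0, 0, 255], [0, 0, 0, 4, 0, 0, 255], [0, 0, 0, 4.3, 0, 0, 255], [0, 0, 0, 4.3, 0, 0, 255], [0, 0, 0, 4.3, 0, 0, 255]],
  ],
)

```text
clock: 15.65
eef_pos: [0.4753, 0.2151, 0.0648]
ee_rot: [0.994, -0.112, -0.0, 0.0]
force: [0.2, -0.1, -1.7]
grip_width: 0.0164
finger_force: 97.8
```

Emit:
move_arm(
  moves=[
    [[0, 0, 0, 0, 0, -3, 255], [0, 0, 0, 0, 0, -6, 255], [0, 0, 0, 0, 0, -10, 255], [0, 0, 0, 0, 0, -15, 255], [0, 0, 0, 0, 0, -25, 255]],
  ],
)

```text
clock: 16.15
eef_pos: [0.4752, 0.215, 0.09]
ee_rot: [0.994, -0.112, -0.0, 0.0]
force: [0.2, 0.1, -0.4]
grip_width: 0.0162
finger_force: 97.8
```

Emit:
move_arm(
  moves=[
    [[0, 0, 0, 0, 0, -20, 255], [0, 0, 0, 0, 0, -45, 255], [0, 0, 0, 0, 0, -75, 255], [0, 0, 0, 0, 0, -105, 255], [0, 0, 0, 0, 0, -105, 255]],
  ],
)

```text
clock: 16.65
eef_pos: [0.4771, 0.2155, 0.1993]
ee_rot: [0.994, -0.112, 0.004, -0.001]
force: [-0.3, 0.2, -1.4]
grip_width: 0.0165
finger_force: 97.9
```

Run:
```python
from h import *
print(arm.read_state()['eef_pos']); go([.6565,-.1727,.19],-15.5)
s=snap('top','t4.png'); c=s['image'].astype(int); m=(c[...,2]<.45*c[...,0])&(c[...,0]>120)&(c[...,1]>80); m[:, :180]=0; m[:,240:]=0; m[:150]=0; m[255:]=0
ys,xs=np.where(m); print(len(xs),xs.min(),xs.max(),ys.min(),ys.max(),at(s,xs.mean(),ys.mean(),.02))
```

```text
[0.4770519  0.21549509 0.19934859]
turn [-0.2  -0.41  2.69] shift [261.  338.8  10.1]
43 202 211 212 220 [0.58417771 0.19036088 0.02      ]
```

Emit:
move_arm(
  moves=[
    [[0, 0, 0.5, 22, 28, 0, 255], [0, 0, 1, 52, 67, 0, 255], [0, 0, 1.5, 82, 106, 0, 255], [0, 0, 2, 112, 145, 0, 255], [0, 0, 2.7, 140, 182, 0, 255]],
  ],
)

```text
clock: 17.2
eef_pos: [0.5717, 0.0045, 0.1937]
ee_rot: [0.991, -0.135, -0.001, -0.0]
force: [0.5, -0.2, -0.4]
grip_width: 0.0163
finger_force: 98.0
```

Run:
```python
from h import *
go([.6565,-.1727,.19],-15.5)
```

```text
turn [ 0.01  0.11 -0.06] shift [129.3 148.    3.5]
```

Emit:
move_arm(
  moves=[
    [[0, 0, 0, 30, 34, 1, 255], [0, 0, 0, 60, 68, 2, 255], [0, 0, 0, 90, 102, 3, 255], [0, 0, 0, 118, 134, 3, 255], [0, 0, 0, 129, 148, 3, 255]],
  ],
)

```text
clock: 17.7
eef_pos: [0.6564, -0.174, 0.1896]
ee_rot: [0.991, -0.136, -0.001, -0.0]
force: [0.1, 0.5, -1.3]
grip_width: 0.0165
finger_force: 98.0
```

Emit:
move_arm(
  moves=[
    [[0, 0, 0, 0, 0, 0, 255], [0, 0, 0, 0, 0, 0, 255], [0, 0, 0, 0, 0, 0, 255], [0, 0, 0, 0, 0, 0, 255]],
  ],
)

```text
clock: 18.1
eef_pos: [0.6562, -0.1694, 0.192]
ee_rot: [0.991, -0.134, -0.0, -0.0]
force: [0.7, 0.2, -1.7]
grip_width: 0.0164
finger_force: 98.0
```

Run:
```python
from h import *
go([.6565,-.1727,.085],-15.5)
```

```text
turn [-0.01  0.01  0.05] shift [  1.2   3.1 107. ]
```

Emit:
move_arm(
  moves=[
    [[0, 0, 0, 1.2, 3.1, 30, 255], [0, 0, 0, 1.2, 3.1, 65, 255], [0, 0, 0, 1.2, 3.1, 95, 255], [0, 0, 0, 1.2, 3.1, 107, 255], [0, 0, 0, 1.2, 3.1, 107, 255]],
  ],
)

```text
clock: 18.6
eef_pos: [0.6561, -0.1731, 0.0837]
ee_rot: [0.991, -0.135, -0.001, -0.0]
force: [-1.2, 1.1, -1.0]
grip_width: 0.0164
finger_force: 98.0
```

Emit:
move_arm(
  moves=[
    [[0, 0, 0, 0, 0, 0, 255], [0, 0, 0, 0, 0, 0, 255], [0, 0, 0, 0, 0, 0, 255]],
  ],
)

```text
clock: 18.9
eef_pos: [0.6572, -0.174, 0.0863]
ee_rot: [0.991, -0.135, 0.001, 0.0]
force: [-0.2, -0.5, -1.5]
grip_width: 0.0161
finger_force: 98.0
```

Run:
```python
from h import *
go([.6565,-.1727,.062],-15.5)
```

```text
turn [ 0.02 -0.13 -0.01] shift [-1.1 -1.1 24.3]
```

Emit:
move_arm(
  moves=[
    [[0, 0, 0, -1, -1, 8, 255], [0, 0, 0, -1, -1, 16, 255], [0, 0, 0, -1, -1, 21, 255], [0, 0, 0, -1, -1, 24, 255], [0, 0, 0, -1, -1, 24, 255]],
  ],
)

```text
clock: 19.4
eef_pos: [0.6559, -0.1726, 0.0608]
ee_rot: [0.991, -0.135, -0.0, -0.0]
force: [0.6, 0.8, -1.5]
grip_width: 0.0164
finger_force: 98.3
```

Emit:
move_arm(
  moves=[
    [[0, 0, 0, 0, 0, 0.7, 255], [0, 0, 0, 0, 0, 1.2, 255], [0, 0, 0, 0, 0, 1.2, 255]],
  ],
)

```text
clock: 19.7
eef_pos: [0.656, -0.1726, 0.0606]
ee_rot: [0.991, -0.135, 0.0, 0.0]
force: [-5.0, 1.4, 7.4]
grip_width: 0.0163
finger_force: 99.3
```

Seated (7 N up, the same height as at the pick-up). Release and retreat.

Emit:
move_arm(
  moves=[
    [[0, 0, 0, 0, 0, 0, 150], [0, 0, 0, 0, 0, 0, 60], [0, 0, 0, 0, 0, 0, 0], [0, 0, 0, 0, 0, 0, 0], [0, 0, 0, 0, 0, 0, 0]],
  ],
)

```text
clock: 20.2
eef_pos: [0.656, -0.1726, 0.0595]
ee_rot: [0.991, -0.135, -0.0, -0.0]
force: [-0.4, -0.1, 0.7]
grip_width: 0.0849
finger_force: 0.0
```

Emit:
move_arm(
  moves=[
    [[0, 0, 0, 0, 0, 0, 0], [0, 0, 0, 0, 0, -15, 0], [0, 0, 0, 0, 0, -50, 0], [0, 0, 0, 0, 0, -95, 0], [0, 0, 0, 0, 0, -140, 0]],
  ],
)

```text
clock: 20.7
eef_pos: [0.6557, -0.1725, 0.2025]
ee_rot: [0.991, -0.135, 0.0, 0.0]
force: [-0.4, 0.3, -0.3]
grip_width: 0.0852
finger_force: 0.0
```

Emit:
move_arm(
  moves=[
    [[0, 0, 0, -50, 0, 0, 0], [0, 0, 0, -100, 0, 0, 0], [0, 0, 0, -150, 0, 0, 0], [0, 0, 0, -200, 0, 0, 0], [0, 0, 0, -200, 0, 0, 0]],
  ],
)

```text
clock: 21.2
eef_pos: [0.458, -0.1166, 0.1997]
ee_rot: [0.991, -0.135, -0.002, -0.001]
force: [1.0, -1.5, -0.2]
grip_width: 0.0854
finger_force: 0.0
```

Run:
```python
from h import *
st=arm.read_state(); print(st['clock'],st['eef_pos'],st['grip_width'],st['qd'].round(3))
s=snap('top','t5.png'); c=s['image']; a=cv2.resize(c[140:260,170:250],None,fx=5,fy=5,interpolation=cv2.INTER_CUBIC); b=cv2.resize(c[140:240,320:390],None,fx=5,fy=5,interpolation=cv2.INTER_CUBIC)
o=np.zeros((600,760,3),np.uint8);o[:600,:400]=a;o[:500,405:755]=b
cv2.imwrite('pics/t5c.png',cv2.convertScaleAbs(o,alpha=1.4)[:,:,::-1])
```

```text
21.2 [ 0.45799764 -0.11658669  0.19969622] 0.08535480218777225 [ 0.003  0.098 -0.213  0.005 -0.006  0.017]
```

View pics/t5c.png

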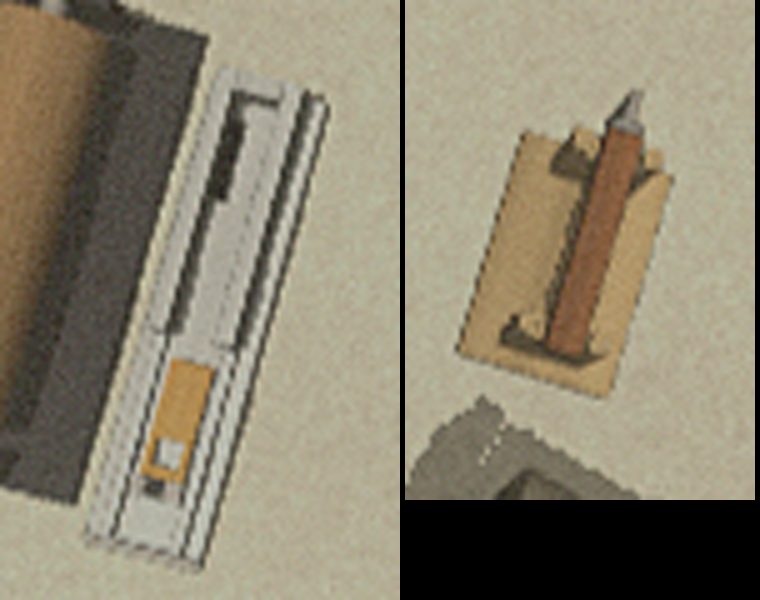

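The key lies flat on the ledge, clear of the mouth (crop 145–215, 360–480), touching the stop. The pick is back in the notches of the rest. Handing in.

```bash
python3 -c "
from station import arm
print(arm.hand_in())"
```

```text
the job is handed in; nothing more can be done
None
```

The job is handed in, with no verdict shown: the key was pulled snug against the front stop at about 5–6 N, the pick is back on its rest and released, and I did not touch the spool, can or pot.

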